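# Work a long brush clean on the strainer of a lidded brush-washing pot

### The job

Take the lid off the pot and set it down, knob up, wholly on the round cork mat. Then take the long brush from its stand and, holding it upright in the middle of the pot, press its bristles gently but definitely onto the strainer inside, about half a second each time and never ramming them, three times in all, drawing them up to the pot's mouth after each press. Put the brush back in its stand, hanging by its collar; drop nothing, and leave the pot and everything else where they are.

Things in the scene. Friction and masses are not known exactly. Their poses are not given: they have to be found in the camera images.
- pot: Plain grey-brown stoneware pot, loose, 0.9 kg, upright cylinder 72 mm in diameter, 105 mm tall, walls 5 mm, open top, lidded at the start. Origin: centre of its underside; z up. Inside, a level perforated steel strainer disc (59 mm across) is held firmly; its upper face lies 15 to 52 mm above the pot's underside, different every time and not reported: feel for it with the bristles.
- lid: Stoneware lid, about 0.13 kg: plug 54 mm in diameter, 6 mm tall; flange 78 mm in diameter from 6 to 12 mm; central upright knob 22 mm in diameter from 28 to 45 mm (neck 16 mm at 13 to 20 mm). Origin: centre of the plug's underside; z up through the knob. Starts on the pot, flange on the rim, plug in the mouth with 4 mm play; lifts straight off.
- mat: Round cork mat, 130 mm in diameter, 3 mm thick, fixed flat on the table. Origin: centre of its underside; z up.
- stand: Steel brush stand, fixed: a base disc 84 mm in diameter and 6 mm thick with an upright tube in the middle, 32 mm outside and 24 mm inside diameter, its open top 100 mm above the table. Origin: centre of the underside; z up.
- brush: Long round brush, 70 g, 190 mm, hanging bristles down in the stand, collar on the tube's top. Origin: on the axis at the ends of the unpressed bristles, 5 or 6 mm above the table at the start; z up the handle. Bristles 0 to 22 mm, steel ferrule to 95 mm (15 mm thick or less), rubber collar 95 to 101 mm (36 mm in diameter), wooden handle to 190 mm, 13 mm in diameter from 115 to 178 mm: grip there.
- bristles: The round dark bristle tuft at the lower end of the brush, 16 mm in diameter; it gives along the brush's axis like a spring, by at most 14 mm: about 1 N to start, then 0.45 N per mm, about 7 N when fully pushed in, hard after that. Origin: centre of its lower end; z up the handle.
- bristle_tip (a point): Centre of the bristles' lower end; it moves up the brush with the bristles when they are pressed.
- dye_bottle: Bystander: small white bottle with black cap, 34 mm in diameter, 58 mm tall, origin centre of underside.
- dye_cup: Bystander: small clear cup, 38 mm across, 45 mm tall, origin centre of underside.
- cup_stack: Bystander: stack of clear cups, about 80 mm across, 156 mm tall, origin centre of underside.
- palette: Bystander: flat white palette, 90 x 130 x 8 mm, origin centre of underside.
- wax_pen: Bystander: wooden wax pen with brass head, lying, 145 mm long, 11 mm thick, long axis x, origin near its middle, on the table.
- wax_block: Bystander: brown block, 60 x 40 x 25 mm, origin centre of underside.

How it is judged:
On the way, in this order (a step that is already met when the one before it is completed fails the run):
1. the lid is off the pot and lies flat, knob up, on the cork mat (horizontal distance between lid and mat below 0.03 m and z of lid in the frame of mat below 0.007 m and angle between lid's own z axis and vertical below 0.1 rad and linear speed of lid below 0.03 m/s and contact force between lid and the fingers below 0.01 N), for 0.2 s.
2. first press: the bristle ends are pushed onto the strainer inside the pot with 2 N or more, near the pot's axis, brush upright (contact force between bristles and pot above 2 N and horizontal distance between bristle_tip and pot below 0.018 m and z of bristle_tip in the frame of pot below 0.07 m and angle between brush's own z axis and vertical below 0.25 rad), for 0.3 s.
3. after the first press the bristle ends are drawn up to at least 80 mm above the pot's underside (z of bristle_tip in the frame of pot above 0.08 m and contact force between bristles and pot below 0.5 N), for 0.05 s.
4. second press: the bristle ends are pushed onto the strainer inside the pot with 2 N or more, near the pot's axis, brush upright (all of step 2), for 0.3 s.
5. after the second press the bristle ends are drawn up to at least 80 mm above the pot's underside (all of step 3), for 0.05 s.
6. third press: the bristle ends are pushed onto the strainer inside the pot with 2 N or more, near the pot's axis, brush upright (all of step 4), for 0.3 s.
7. after the third press the bristle ends are drawn up to at least 80 mm above the pot's underside (all of step 5), for 0.05 s.
At the end, for the whole second after the job is handed in: The lid lies flat (0.1 rad), knob up, its centre within 30 mm of the mat's; the brush hangs upright (0.12 rad) in the stand, within 12 mm of its axis, its origin 1 to 9 mm above the stand's underside; both at rest; the pot stands upright (0.1 rad) within 30 mm of where it was (horizontal distance between lid and mat below 0.03 m and z of lid in the frame of mat below 0.007 m and angle between each of lid, pot's own z axis and vertical below 0.1 rad and linear speed of each of lid, brush below 0.03 m/s and horizontal distance between brush and stand below 0.012 m and z of brush in the frame of stand between 0.001 and 0.009 m and angle between brush's own z axis and vertical below 0.12 rad and distance of pot from where it was at the start of the episode below 0.03 m); the robot touches nothing.
It fails at once if the bristles are rammed: more than 15 N between bristles and pot (contact force between bristles and pot above 15 N).
It fails at once if the pot is pushed more than 30 mm or tipped more than 0.2 rad (distance of pot from where it was at the start of the episode above 0.03 m or angle between pot's own z axis and vertical above 0.2 rad).
It fails at once if the lid is dropped (in free fall, faster than 0.5 m/s) (contact force between lid and the fingers below 0.01 N and height (world z) of lid above 0.012 m and linear speed of lid above 0.5 m/s).
It fails at once if the brush is dropped (in free fall, faster than 0.5 m/s) (contact force between brush and the fingers below 0.01 N and height (world z) of brush above 0.012 m and linear speed of brush above 0.5 m/s).
It fails at once if a bystander is moved more than 30 mm or knocked over (distance of any of dye_bottle, dye_cup, cup_stack, palette, wax_pen, wax_block from where it was at the start of the episode above 0.03 m or angle between any of dye_bottle, dye_cup, cup_stack, palette, wax_pen, wax_block's own z axis and vertical above 0.4 rad).
It also fails if it takes over 72 s, if anything falls off the work surface, if the arm or the gripper's body presses on something with over 40 N, if the wrist force passes 120 N, or if a joint passes its speed limit or range.

### The arm

A 7-joint arm with a two-finger parallel gripper is mounted at the origin on the work surface. World frame = base frame: x ahead of the robot, y to its left, z up, the work surface at z = 0. Lengths are in m, angles in rad, forces in N, time in s.
With the tool pointing down it reaches from about 0.35 to 0.9 m from the base axis. Payload 8.1 kg.
Tool frame: the origin (TCP) lies on the centre line of the jaws, within the pads' length; the fingertips stand tip_extent ahead of it and the grasp point (between the pads) lies 8 mm behind it (tip_extent is the distance from the TCP to the fingertips, in m); z points along the fingers, y is the line along which they close (so a half turn about z gives the same grasp; the last joint's range is limited). The gripper opens to 92 mm and grips with 3 to 60 N. Pads are 19 mm wide; open, the fingers measure 130 mm over their backs; the gripper's body (75 mm by 190 mm) begins 47 mm behind the grasp point.
Start: joints at [-1.382, 0.434, 0.025, 1.573, -0.012, 1.134, -0.075], TCP at [0.18, 0.599, 0.238] pointing down, gripper open.
Joint ranges: [-2.62, 2.62], [-0.44, 2.09], [-1.27, 1.32], [0.08, 2.57], [-1.32, 4.46], [0.12, 2], [-2.74, 2.74]. Speed limits (rad/s): [2.22, 2.22, 3.01, 3.01, 3.14, 3.14, 3.14].

### API

Orientations are given as a rotation vector (axis times angle).
In Python, from plant import * gives the robot as it stands.
- The arm moves only by the shell command python3 -m handwheel 'ROWS' [FORCE]. ROWS is JSON, a list of rows, each an object with "hand": the finger opening in cm, from 0 to 9.18; "offset": the shift along the world's x, y, z in cm, a list of three; "rotation": the turn, a rotation vector about the world's x, y, z in degrees, a list of three. A call has 1 to 20 rows; each row is the pose to reach, as a shift and turn from the pose commanded when the call began; what a row does not reach only later rows make up. A row lasts 1/10 s, in which the tool goes at most 50 mm and 8.59 degrees, less where a joint would pass 70% of its speed; a pose out of reach is approached as far as the arm can. A call with a gripper value outside its range is refused whole. The fingers move at their own pace and stop on an object; FORCE is the grip in N (left out, the last holds). Time passes only in rows, so rows that repeat a pose let the fingers close. It gives the time, the measured TCP pose, the force, the opening and the grip force at its end, in the units of the state.
- get_state(): the state, without advancing time (a new reading comes with each control period).
- camera(name): name is "side" or "top"; returns a dict with "frame" (480x640x3 uint8, red, green, blue), "K" (3x3 intrinsics, pixels), "D" ([k1, k2, p1, p2, k3] as OpenCV has them; the pictures are not rectified), "pose" (4x4, takes a point from camera to world coordinates). Camera axes: x right, y down, z forward; pixel columns grow to the right and rows downward; lengths in m; the calibration is good to about 2 mm. A picture is of the moment at which its call begins. There is no depth.
- job_done(): hands the job in; it is judged then, once.
The state is a dict: "time_s": time; "qpos": joint angles; "joint_vel": joint speeds; "joint_efforts": joint torques, N m; "ee_pos": TCP position; "tcp_rot": TCP orientation; "wrist_force": force on the tool from outside, world axes, zero at the start; "ft_torque": the same for the moment, N m; "gripper_width": finger opening in m; "gripper_force": force on a finger pad.
Only numpy, scipy, OpenCV 4.12 (cv2) and the standard library are available. Lean on these libraries where they do the work, as an engineer would, in place of code of your own. Each camera call takes 0.05 s, during which the arm holds its last target. There are 200 camera calls.

## Working session

There is one attempt and no reset: what is moved stays moved. The work goes in short steps, Python scripts to look and compute and a shell command to move; the robot and the scene stay as the last step left them, time stands still between calls to the robot, and variables do not carry over. Pictures are saved under pics/ and viewed, at most 10 in all, crops included, and the job is handed in when it is done.

```bash
mkdir -p pics; ls
python3 - <<'E'
from plant import *
import cv2,numpy as np
s=get_state()
print({k:(np.round(v,3).tolist()) for k,v in s.items()})
for n in("side","top"):
    c=camera(n); cv2.imwrite(f"pics/{n}0.png",c["frame"][:,:,::-1]); np.savez(f"{n}0.npz",**c)
    print(n,np.round(c["K"],1).tolist(),c["D"],np.round(c["pose"],3).tolist())
E
```

```text
pics
{'time_s': 0.0, 'qpos': [-1.382, 0.435, 0.025, 1.574, -0.012, 1.134, -0.075], 'joint_vel': [0.0, 0.001, -0.002, 0.0, -0.0, -0.0, -0.001], 'joint_efforts': [0.0, -66.786, 0.985, -31.445, -0.06, 0.043, 0.0], 'ee_pos': [0.18, 0.598, 0.237], 'tcp_rot': [-0.457, -3.108, 0.003], 'wrist_force': [0.362, 0.716, -0.033], 'ft_torque': [-0.006, -0.024, 0.0], 'gripper_force': 0.0, 'gripper_width': 0.092}
side [[495.7, 0.0, 320.2], [0.0, 495.7, 242.9], [0.0, 0.0, 1.0]] [-0.01681611  0.          0.          0.          0.        ] [[-0.887, -0.301, 0.35, 0.245], [-0.462, 0.568, -0.681, 0.773], [0.006, -0.766, -0.643, 0.74], [0.0, 0.0, 0.0, 1.0]]
top [[568.2, 0.0, 316.0], [0.0, 568.2, 246.9], [0.0, 0.0, 1.0]] [0.04339327 0.         0.         0.         0.        ] [[-0.02, -0.995, 0.096, 0.475], [-1.0, 0.021, 0.012, 0.071], [-0.014, -0.096, -0.995, 1.43], [0.0, 0.0, 0.0, 1.0]]
```

View pics/side0.png

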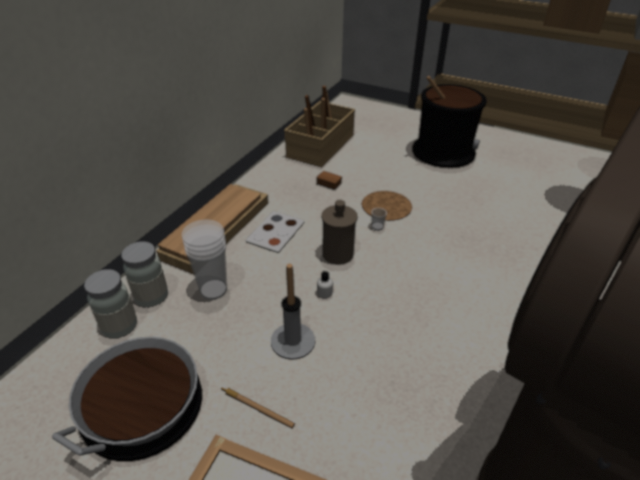

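View pics/top0.png

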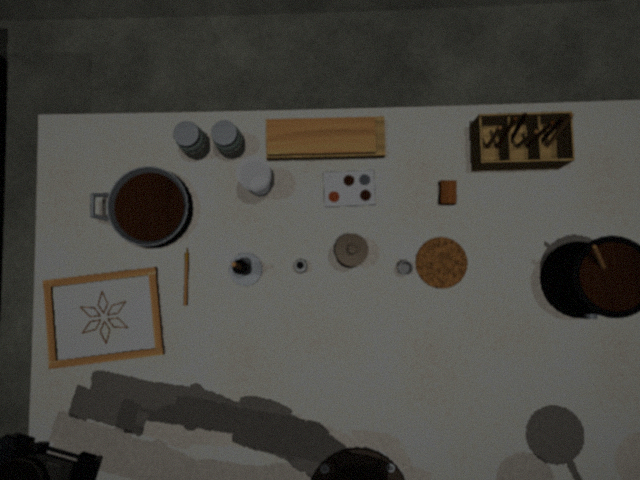

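The side view shows the lidded pot at about (339,235) with its knob at (340,208). The mat is at (387,205), the stand at (293,340) with the brush handle at (290,285), the bottle at (325,286) and the cup at (378,218). In the top view the lid is at (350,250), the mat at (441,262), the stand at (246,268), the bottle at (300,266) and the cup at (404,267).

```bash
cat > h.py <<'E'
import numpy as np,cv2
def ray(c,px):
    u=cv2.undistortPoints(np.array(px,float).reshape(-1,1,2),c["K"],c["D"]).reshape(-1,2)
    d=np.c_[u,np.ones(len(u))]@c["pose"][:3,:3].T
    return c["pose"][:3,3],d
def onz(c,px,z):
    o,d=ray(c,px); return o+d*((z-o[2])/d[:,2])[:,None]
def proj(c,P):
    T=np.linalg.inv(c["pose"]); r,_=cv2.Rodrigues(T[:3,:3])
    return cv2.projectPoints(np.array(P,float).reshape(-1,1,3),r,T[:3,3],c["K"],c["D"])[0].reshape(-1,2)
def circ(P):
    A=np.c_[2*P[:,:2],np.ones(len(P))]; s=np.linalg.lstsq(A,(P[:,:2]**2).sum(1),rcond=None)[0]
    return s[:2],np.sqrt(s[2]+s[:2]@s[:2])
def blob(m,box):
    x0,y0,x1,y1=box; k=np.zeros(m.shape,np.uint8); k[y0:y1,x0:x1]=m[y0:y1,x0:x1]
    cs,_=cv2.findContours(k,cv2.RETR_EXTERNAL,cv2.CHAIN_APPROX_NONE)
    return max(cs,key=cv2.contourArea).reshape(-1,2)
E
python3 - <<'E'
import numpy as np,cv2
t=np.load("top0.npz")["frame"];s=np.load("side0.npz")["frame"]
a=t[165:305,210:490]; b=s[165:375,250:430]
g=lambda i,w,h:cv2.resize(np.clip(i.astype(float)*1.6,0,255).astype(np.uint8),(w,h),interpolation=cv2.INTER_CUBIC)
A=g(a,800,400)
cv2.imwrite("pics/tc.png",A[:,:,::-1]); cv2.imwrite("pics/sc.png",g(b,514,600)[:,:,::-1])
for n,i,ps in(("t",t,[(350,240),(362,250),(441,250),(246,280),(236,262),(225,300),(320,300),(400,300)]),("s",s,[(290,280),(340,208),(340,225),(338,240),(387,205),(293,348),(360,260)])):
    print(n,[(p,i[p[1],p[0]].tolist()) for p in ps])
E
```

```text
t [((350, 240), [62, 57, 47]), ((362, 250), [66, 63, 49]), ((441, 250), [77, 55, 33]), ((246, 280), [98, 101, 100]), ((236, 262), [30, 21, 13]), ((225, 300), [99, 99, 91]), ((320, 300), [102, 100, 94]), ((400, 300), [104, 105, 98])]
s [((290, 280), [61, 46, 33]), ((340, 208), [28, 24, 20]), ((340, 225), [74, 66, 57]), ((338, 240), [28, 24, 20]), ((387, 205), [105, 79, 54]), ((293, 348), [94, 94, 95]), ((360, 260), [148, 144, 137])]
```

View pics/tc.png

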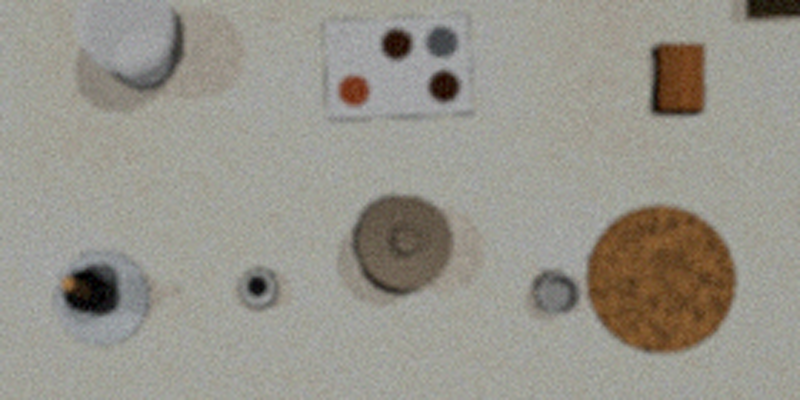

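View pics/sc.png

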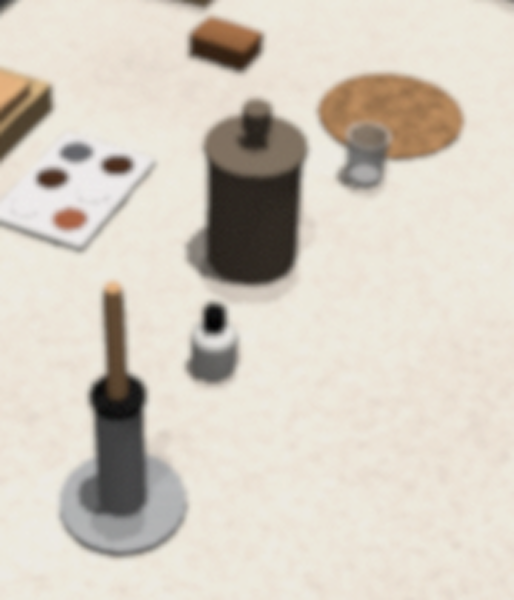

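The crops (scale 2.857) are clear. In the top crop the flange is centred near (403,243), the mat near (661,280), the stand disc near (102,297) and the handle end near (67,284). The side crop shows the brush nearly upright in its tube.

Run:
```python
import numpy as np,cv2
import plant; print(getattr(plant,'tip_extent',None),[n for n in dir(plant) if not n.startswith('_')])
from h import *
t=dict(np.load("top0.npz"));s=dict(np.load("side0.npz"))
F=t["frame"].astype(int); S=s["frame"].astype(int)
h=lambda F:(F[:,:,0]-F[:,:,2])
sm=cv2.GaussianBlur(t["frame"],(3,3),0).astype(int); ss=cv2.GaussianBlur(s["frame"],(3,3),0).astype(int)
def rep(n,c,P,z):
    Q=onz(c,P,z); m,r=circ(Q); e=np.abs(np.hypot(*(Q[:,:2]-m).T)-r); Q=Q[e<2*e.mean()]; m,r=circ(Q)
    print(n,len(Q),np.round(m,4),"diam",round(2*r,4))
mat=((sm[:,:,0]-sm[:,:,2])>18).astype(np.uint8)
rep("mat top",t,blob(mat,(410,225,480,300)),.003)
rep("mat side",s,blob(((ss[:,:,0]-ss[:,:,2])>28).astype(np.uint8),(350,180,420,225)),.003)
lm=(sm[:,:,0]<82).astype(np.uint8)
P=blob(lm,(325,225,375,275)); rep("flange top",t,P,.117)
# side: flange lit
fm=((ss[:,:,0]>52)&(ss[:,:,0]<112)).astype(np.uint8)
rep("flange side",s,blob(fm,(315,203,362,232)),.117)
P=blob(((sm[:,:,2]>sm[:,:,0]-3)&(sm[:,:,2]>70)&(sm[:,:,2]<150)).astype(np.uint8),(220,245,272,295)); rep("stand top",t,P,.006)
P=blob(((ss[:,:,0]-ss[:,:,2]<5)&(ss[:,:,0]>40)).astype(np.uint8),(262,318,325,362)); rep("stand side",s,P,.006)
rep("bottle",t,blob((sm.sum(2)<270).astype(np.uint8),(285,252,318,282)),.03)
# handle top / handle centreline side
hm=((ss[:,:,0]-ss[:,:,2]>14)&(ss.sum(2)<320)).astype(np.uint8)
P=blob(hm,(278,255,302,310)); y0=P[:,1].min();print("side handle rows",y0,P[:,1].max(),[(y,P[P[:,1]==y][:,0].min(),P[P[:,1]==y][:,0].max()) for y in range(y0,P[:,1].max(),5)])
hm=((sm[:,:,0]-sm[:,:,2]>14)).astype(np.uint8)
P=blob(hm,(222,250,262,285)); print("top handle",P.min(0),P.max(0),P.mean(0), onz(t,[P.mean(0)],.19))
```

```text
0.011 ['Unreachable', 'camera', 'get_state', 'job_done', 'tip_extent']
mat top 130 [ 0.5672 -0.2239] diam 0.1275
mat side 109 [ 0.5677 -0.2245] diam 0.1227
flange top 91 [0.5925 0.0083] diam 0.0812
flange side 114 [0.5903 0.0165] diam 0.0818
stand top 175 [0.5688 0.2788] diam 0.1013
stand side 123 [0.5624 0.2664] diam 0.0864
bottle 43 [0.5639 0.1272] diam 0.0387
side handle rows 266 304 [(266, np.int32(287), np.int32(291)), (271, np.int32(286), np.int32(292)), (276, np.int32(286), np.int32(293)), (281, np.int32(287), np.int32(293)), (286, np.int32(287), np.int32(293)), (291, np.int32(287), np.int32(293)), (296, np.int32(287), np.int32(294)), (301, np.int32(288), np.int32(294))]
top handle [231 262] [240 267] [235.27272727 264.68181818] [[0.55910851 0.26351442 0.19      ]]
```

Run:
```python
import numpy as np,cv2
from h import *
t=dict(np.load("top0.npz"));s=dict(np.load("side0.npz"))
f=lambda c,p,z:np.round(onz(c,[p],z)[0],4)
print("knob top view",f(t,(352.1,249),.144),"side",f(s,(340,203),.144))
print("flange centre crop",f(t,(351.05,250.05),.117), "side",f(s,(250+255.5/2.857,165+147/2.857),.117))
print("handle end top",f(t,(234.5,265),.19),"side",f(s,(289.3,265.5),.195))
print("stand disc top",f(t,(210+102/2.857,165+297.5/2.857),.006),"side",f(s,(250+123/2.857,165+501/2.857),.006))
print("collar side",f(s,(250+118/2.857,165+393/2.857),.106))
print("cup",f(t,(210+556/2.857,165+291/2.857),.03))
sm=cv2.GaussianBlur(t["frame"],(3,3),0).astype(int)
# lit lid top only: warm grey between dark side and table
m=((sm[:,:,0]>48)&(sm[:,:,0]<84)).astype(np.uint8); P=blob(m,(325,225,375,275)); Q=onz(t,P,.117)
e,r=cv2.minEnclosingCircle(Q[:,:2].astype(np.float32)); print("flange enc",e,r,circ(Q))
print("expected px: flange", proj(t,[[.592,.008,.117]]),proj(s,[[.592,.008,.117],[.592,.012,.117]]))
```

```text
knob top view [0.5924 0.0047 0.144 ] side [0.593  0.0078 0.144 ]
flange centre crop [0.5924 0.0058 0.117 ] side [0.5888 0.0173 0.117 ]
handle end top [0.5584 0.2652 0.19  ] side [0.56   0.2693 0.195 ]
stand disc top [0.5599 0.2659 0.006 ] side [0.5591 0.2697 0.006 ]
collar side [0.5604 0.2677 0.106 ]
cup [ 0.556  -0.1291  0.03  ]
flange enc (0.5915554165840149, 0.00804704800248146) 0.0431700199842453 (array([0.59250504, 0.00844575]), np.float64(0.040823666554203206))
expected px: flange [[350.09428001 250.25757815]] [[339.98180515 213.67216354]
 [339.15386761 214.67693821]]
```

```bash
python3 -m handwheel '[{"hand":5,"offset":[41.2,-59.3,0],"rotation":[0,0,0]},{"hand":5,"offset":[41.2,-59.3,0],"rotation":[0,0,0]},{"hand":5,"offset":[41.2,-59.3,0],"rotation":[0,0,0]},{"hand":5,"offset":[41.2,-59.3,0],"rotation":[0,0,0]},{"hand":5,"offset":[41.2,-59.3,0],"rotation":[0,0,0]},{"hand":5,"offset":[41.2,-59.3,0],"rotation":[0,0,0]},{"hand":5,"offset":[41.2,-59.3,0],"rotation":[0,0,0]},{"hand":5,"offset":[41.2,-59.3,0],"rotation":[0,0,0]},{"hand":5,"offset":[41.2,-59.3,0],"rotation":[0,0,0]},{"hand":5,"offset":[41.2,-59.3,0],"rotation":[0,0,0]},{"hand":5,"offset":[41.2,-59.3,0],"rotation":[0,0,0]},{"hand":5,"offset":[41.2,-59.3,0],"rotation":[0,0,0]},{"hand":5,"offset":[41.2,-59.3,0],"rotation":[0,0,0]},{"hand":5,"offset":[41.2,-59.3,0],"rotation":[0,0,0]},{"hand":5,"offset":[41.2,-59.3,0],"rotation":[0,0,0]},{"hand":5,"offset":[41.2,-59.3,-3],"rotation":[0,0,0]},{"hand":5,"offset":[41.2,-59.3,-5],"rotation":[0,0,0]},{"hand":5,"offset":[41.2,-59.3,-5],"rotation":[0,0,0]},{"hand":5,"offset":[41.2,-59.3,-5],"rotation":[0,0,0]}]' 20
```

```text
time_s: 2.0
ee_pos: [0.5916, 0.0056, 0.1878]
tcp_rot: [-0.457, -3.107, 0.0]
wrist_force: [-0.1, -0.2, 0.2]
gripper_width: 0.0503
gripper_force: 0.0
```

```bash
python3 -m handwheel '[{"hand":5,"offset":[0,0,-2],"rotation":[0,0,0]},{"hand":5,"offset":[0,0,-4],"rotation":[0,0,0]},{"hand":5,"offset":[0,0,-5],"rotation":[0,0,0]},{"hand":5,"offset":[0,0,-5.9],"rotation":[0,0,0]},{"hand":5,"offset":[0,0,-5.9],"rotation":[0,0,0]},{"hand":2.6,"offset":[0,0,-5.9],"rotation":[0,0,0]},{"hand":2.6,"offset":[0,0,-5.9],"rotation":[0,0,0]},{"hand":2.6,"offset":[0,0,-5.9],"rotation":[0,0,0]},{"hand":1.5,"offset":[0,0,-5.9],"rotation":[0,0,0]},{"hand":1.5,"offset":[0,0,-5.9],"rotation":[0,0,0]},{"hand":1.5,"offset":[0,0,-5.9],"rotation":[0,0,0]},{"hand":1.5,"offset":[0,0,-5.9],"rotation":[0,0,0]}]' 20
```

```text
time_s: 3.2
ee_pos: [0.5921, 0.0056, 0.1291]
tcp_rot: [0.457, 3.108, 0.0]
wrist_force: [-0.4, -0.3, 6.0]
gripper_width: 0.0214
gripper_force: 20.0
```

```bash
python3 -m handwheel '[{"hand":1.5,"offset":[0,0,0.5],"rotation":[0,0,0]},{"hand":1.5,"offset":[0,0,1.5],"rotation":[0,0,0]},{"hand":1.5,"offset":[0,0,3],"rotation":[0,0,0]},{"hand":1.5,"offset":[0,0,5],"rotation":[0,0,0]},{"hand":1.5,"offset":[-0.4,-3,5],"rotation":[0,0,0]},{"hand":1.5,"offset":[-0.8,-7,5],"rotation":[0,0,0]},{"hand":1.5,"offset":[-1.2,-11,5],"rotation":[0,0,0]},{"hand":1.5,"offset":[-1.7,-15,5],"rotation":[0,0,0]},{"hand":1.5,"offset":[-2.1,-19,4],"rotation":[0,0,0]},{"hand":1.5,"offset":[-2.4,-22,2],"rotation":[0,0,0]},{"hand":1.5,"offset":[-2.5,-23,0],"rotation":[0,0,0]},{"hand":1.5,"offset":[-2.5,-23,-3],"rotation":[0,0,0]},{"hand":1.5,"offset":[-2.5,-23,-5],"rotation":[0,0,0]},{"hand":1.5,"offset":[-2.5,-23,-5],"rotation":[0,0,0]},{"hand":1.5,"offset":[-2.5,-23,-5],"rotation":[0,0,0]}]'
python3 - <<'E'
from plant import *
import cv2,numpy as np
for n in("side","top"):
    c=camera(n); cv2.imwrite(f"pics/{n}1.png",c["frame"][:,:,::-1]); np.savez(f"{n}1.npz",**c)
E
```

```text
time_s: 4.7
ee_pos: [0.567, -0.2245, 0.0794]
tcp_rot: [-0.457, -3.108, 0.0]
wrist_force: [-0.1, 0.7, -1.0]
gripper_width: 0.0216
gripper_force: 20.0
```

View pics/side1.png

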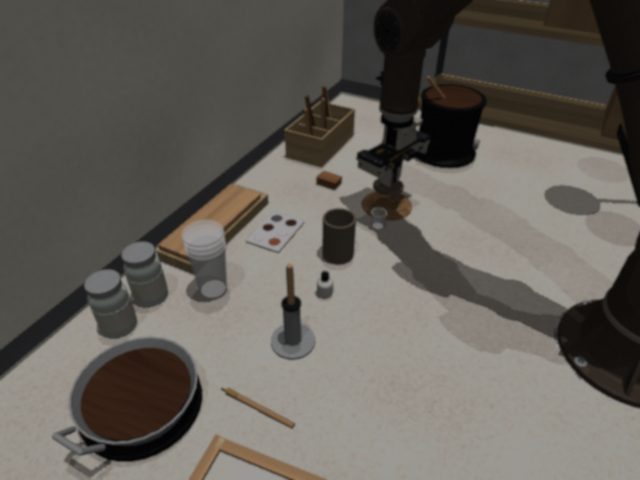

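The side view shows the lid held level over the mat at about (388,187), and the pot standing open at (339,235).

```bash
python3 -m handwheel '[{"hand":1.5,"offset":[0,0,-2],"rotation":[0,0,0]},{"hand":1.5,"offset":[0,0,-3.5],"rotation":[0,0,0]},{"hand":1.5,"offset":[0,0,-4.2],"rotation":[0,0,0]},{"hand":1.5,"offset":[0,0,-4.4],"rotation":[0,0,0]},{"hand":1.5,"offset":[0,0,-4.5],"rotation":[0,0,0]},{"hand":1.5,"offset":[0,0,-4.5],"rotation":[0,0,0]}]'
python3 - <<'E'
from h import *
t=dict(np.load("top1.npz"));s=dict(np.load("side1.npz"))
sm=cv2.GaussianBlur(t["frame"],(3,3),0).astype(int); print(sm[225:275:3,350].sum(1))
np.set_printoptions(linewidth=200)
print((sm[228:274:2,328:374:2].sum(2)))
E
```

```text
time_s: 5.4
ee_pos: [0.5671, -0.2246, 0.0342]
tcp_rot: [0.457, 3.108, -0.0]
wrist_force: [0.1, -1.4, -2.2]
gripper_width: 0.0208
gripper_force: 20.0
[368 365 371 282  95  87 262 310 266 353 330 277 181 145 175 368 366]
[[369 366 364 361 368 374 367 366 365 368 369 365 367 373 370 365 371 374 377 363 367 368 368]
 [369 366 367 372 368 371 369 370 360 366 369 369 368 372 374 370 367 373 372 360 373 373 371]
 [368 369 368 366 366 368 370 369 366 365 365 367 368 371 374 372 367 369 368 372 367 370 370]
 [368 369 367 371 374 371 366 351 337 311 285 282 296 329 352 366 376 371 371 366 370 370 371]
 [366 367 370 368 369 365 325 254 219 195 166 151 159 190 249 305 349 363 372 365 367 370 373]
 [365 366 371 367 359 308 227 186 144  95  73  59  65  79 111 172 245 321 352 359 364 371 371]
 [367 367 370 368 318 218 167 124  74  72  77  87  80  53  45  71 137 237 316 344 340 362 368]
 [367 374 369 355 259 178 130 102 146 199 221 218 206 166  96  47  68 147 257 327 346 360 359]
 [367 370 366 328 200 155 139 218 260 263 298 294 275 248 220 127  51  87 200 302 347 355 350]
 [373 373 355 280 164 150 
[... 604 characters left out ...]
4 155 108 167 271 334 344 339 343]
 [364 332 320 324 253 113 124 191 187 210 235 238 219 204 176 126 159 253 322 340 347 343 337]
 [367 346 329 322 306 210 101 112 144 154 164 150 135 127 143 162 230 320 336 341 353 342 342]
 [364 361 351 326 325 303 198 101  93 112 138 145 144 140 151 213 299 336 344 350 355 361 359]
 [370 370 360 340 321 321 300 248 169 118 105 111 128 185 248 319 347 348 349 357 365 370 371]
 [372 368 369 363 348 333 331 317 299 276 263 271 292 335 360 372 371 368 366 369 369 369 369]
 [368 365 368 367 363 364 357 346 348 352 358 368 372 369 368 367 372 372 368 369 370 361 363]
 [371 365 363 364 367 369 369 367 371 366 368 369 374 370 373 374 373 367 370 366 363 368 368]]
```

```bash
python3 -m handwheel '[{"hand":1.5,"offset":[0,0,-0.1],"rotation":[0,0,0]},{"hand":1.5,"offset":[0,0,-0.1],"rotation":[0,0,0]}]'
python3 - <<'E'
from h import *
t=dict(np.load("top1.npz"));s=dict(np.load("side1.npz"))
print(onz(t,[(349.5,251)],.105),proj(t,[[.592,.006,.105]]))
sm=cv2.GaussianBlur(t["frame"],(3,3),0).astype(int)
P=blob((sm.sum(2)<225).astype(np.uint8),(325,225,375,275)); Q=onz(t,P,.105)
# keep far-from-nadir edge (rim)
d=Q[:,:2]-[.592,.006]; k=(d@np.array([.117,-.065]))>0; m,r=circ(Q[k]); print("rim",m,2*r,k.sum())
sm=cv2.GaussianBlur(s["frame"],(3,3),0).astype(int)
P=blob((sm[:,:,0]<75).astype(np.uint8),(315,205,365,268)); print(P.min(0),P.max(0)); 
x=[(P[P[:,1]==y][:,0].min()+P[P[:,1]==y][:,0].max())/2 for y in (225,235,245)];print(x,proj(s,[[.592,.006,.105],[.592,.006,.0],[.592,.010,.0]]))
E
```

```text
time_s: 5.6
ee_pos: [0.5672, -0.2246, 0.0332]
tcp_rot: [0.457, 3.107, -0.0]
wrist_force: [1.3, -0.2, 0.2]
gripper_width: 0.0209
gripper_force: 20.0
[[0.59135633 0.0088538  0.105     ]] [[350.71346349 250.70043289]]
rim [0.59303664 0.00791692] 0.07109748513593397 44
[322 209] [355 263]
[np.float64(338.5), np.float64(338.0), np.float64(338.0)] [[340.21115654 217.71885442]
 [338.71525209 254.84005705]
 [337.94079588 255.87666448]]
```

```bash
python3 -m handwheel '[{"hand":1.5,"offset":[0,0,-0.1],"rotation":[0,0,0]},{"hand":1.5,"offset":[0,0,-0.15],"rotation":[0,0,0]},{"hand":1.5,"offset":[0,0,-0.15],"rotation":[0,0,0]}]'
```

```text
time_s: 5.9
ee_pos: [0.5673, -0.2247, 0.033]
tcp_rot: [0.457, 3.107, 0.0]
wrist_force: [-4.9, 2.0, 16.2]
gripper_width: 0.0211
gripper_force: 20.0
```

The lid is on the mat (16 N), so I ease off, release it and rise.

```bash
python3 -m handwheel '[{"hand":1.5,"offset":[0,0,0.1],"rotation":[0,0,0]},{"hand":2.6,"offset":[0,0,0.1],"rotation":[0,0,0]},{"hand":4.5,"offset":[0,0,0.1],"rotation":[0,0,0]},{"hand":4.5,"offset":[0,0,0.1],"rotation":[0,0,0]},{"hand":4.5,"offset":[0,0,0.1],"rotation":[0,0,0]},{"hand":4.5,"offset":[0,0,2],"rotation":[0,0,0]},{"hand":4.5,"offset":[0,0,6],"rotation":[0,0,0]},{"hand":4.5,"offset":[0,0,11],"rotation":[0,0,0]},{"hand":4.5,"offset":[0,0,16],"rotation":[0,0,0]},{"hand":4.5,"offset":[0,0,20],"rotation":[0,0,0]},{"hand":4.5,"offset":[0,0,20],"rotation":[0,0,0]}]'
python3 - <<'E'
from plant import *
import time
print(get_state()["gripper_width"])
E
```

```text
time_s: 7.0
ee_pos: [0.5695, -0.2259, 0.2374]
tcp_rot: [0.456, 3.098, -0.002]
wrist_force: [-0.3, -0.6, -0.1]
gripper_width: 0.0447
gripper_force: 0.0
0.044684862915322074
```

```bash
python3 -m handwheel '[{"hand":4.5,"offset":[0,4,1],"rotation":[0,0,0]},{"hand":4.5,"offset":[0,9,1],"rotation":[0,0,0]},{"hand":4.5,"offset":[-0.2,14,1],"rotation":[0,0,0]},{"hand":4.5,"offset":[-0.3,19,1],"rotation":[0,0,0]},{"hand":4.5,"offset":[-0.4,24,1],"rotation":[0,0,0]},{"hand":4.5,"offset":[-0.5,29,1],"rotation":[0,0,0]},{"hand":4.5,"offset":[-0.6,34,1],"rotation":[0,0,0]},{"hand":4.5,"offset":[-0.7,39,1],"rotation":[0,0,0]},{"hand":4.5,"offset":[-0.7,44,1],"rotation":[0,0,0]},{"hand":4.5,"offset":[-0.7,47.5,1],"rotation":[0,0,0]},{"hand":4.5,"offset":[-0.7,49.1,1],"rotation":[0,0,0]},{"hand":4.5,"offset":[-0.7,49.1,1],"rotation":[0,0,0]},{"hand":4.5,"offset":[-0.7,49.1,1],"rotation":[0,0,0]}]'
python3 - <<'E'
from plant import *
from h import *
cs={n:camera(n) for n in("side","top")}
for n,c in cs.items(): np.savez(f"{n}2.npz",**c)
a=cs["side"]["frame"][175:375,240:440]; b=cs["top"]["frame"][190:310,210:490]
o=np.zeros((600,800,3),np.uint8); o[:,:,:]=0
o[:450,:450]=cv2.resize(a,(450,450),interpolation=cv2.INTER_CUBIC); o[450:600,450:800]=cv2.resize(b,(350,150))
cv2.imwrite("pics/c2.png",np.clip(o*1.5,0,255).astype(np.uint8)[:,:,::-1])
E
```

```text
time_s: 8.3
ee_pos: [0.56, 0.2647, 0.2407]
tcp_rot: [-0.459, -3.108, 0.003]
wrist_force: [0.3, -0.8, -0.2]
gripper_width: 0.0448
gripper_force: 0.0
```

View pics/c2.png

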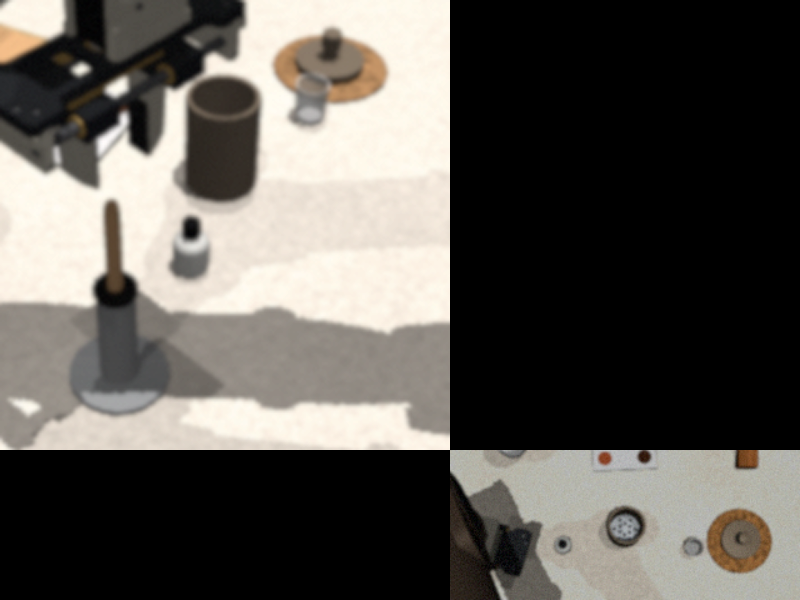

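The lid lies on the mat (crop about (330,60)), the pot is open at (222,140), and the brush handle end at (112,203) is under the fingers' middle at about (115,168).

```bash
python3 -m handwheel '[{"hand":4.5,"offset":[0,0.1,-2],"rotation":[0,0,0]},{"hand":4.5,"offset":[0,0.1,-4],"rotation":[0,0,0]},{"hand":4.5,"offset":[0,0.1,-6],"rotation":[0,0,0]},{"hand":4.5,"offset":[0,0.1,-8],"rotation":[0,0,0]},{"hand":4.5,"offset":[0,0.1,-9.3],"rotation":[0,0,0]},{"hand":4.5,"offset":[0,0.1,-9.3],"rotation":[0,0,0]},{"hand":2.4,"offset":[0,0.1,-9.3],"rotation":[0,0,0]},{"hand":1.8,"offset":[0,0.1,-9.3],"rotation":[0,0,0]},{"hand":1.8,"offset":[0,0.1,-9.3],"rotation":[0,0,0]},{"hand":0.8,"offset":[0,0.1,-9.3],"rotation":[0,0,0]},{"hand":0.8,"offset":[0,0.1,-9.3],"rotation":[0,0,0]},{"hand":0.8,"offset":[0,0.1,-9.3],"rotation":[0,0,0]},{"hand":0.8,"offset":[0,0.1,-9.3],"rotation":[0,0,0]}]' 30
```

```text
time_s: 9.7
ee_pos: [0.56, 0.2678, 0.1484]
tcp_rot: [0.457, 3.108, 0.001]
wrist_force: [0.7, 0.2, 0.6]
gripper_width: 0.0126
gripper_force: 30.0
```

```bash
python3 -m handwheel '[{"hand":0.8,"offset":[0,0,1],"rotation":[0,0,0]},{"hand":0.8,"offset":[0,0,3],"rotation":[0,0,0]},{"hand":0.8,"offset":[0,0,6],"rotation":[0,0,0]},{"hand":0.8,"offset":[0,0,9],"rotation":[0,0,0]},{"hand":0.8,"offset":[0,0,12],"rotation":[0,0,0]},{"hand":0.8,"offset":[0,0,14],"rotation":[0,0,0]},{"hand":0.8,"offset":[0.3,-2,14],"rotation":[0,0,0]},{"hand":0.8,"offset":[0.6,-5,14],"rotation":[0,0,0]},{"hand":0.8,"offset":[1,-8,14],"rotation":[0,0,0]},{"hand":0.8,"offset":[1.3,-11,14],"rotation":[0,0,0]},{"hand":0.8,"offset":[1.7,-14,14],"rotation":[0,0,0]},{"hand":0.8,"offset":[2,-17,14],"rotation":[0,0,0]},{"hand":0.8,"offset":[2.4,-20,14],"rotation":[0,0,0]},{"hand":0.8,"offset":[2.8,-23,14],"rotation":[0,0,0]},{"hand":0.8,"offset":[3.1,-25,14],"rotation":[0,0,0]},{"hand":0.8,"offset":[3.2,-26,14],"rotation":[0,0,0]},{"hand":0.8,"offset":[3.2,-26,14],"rotation":[0,0,0]},{"hand":0.8,"offset":[3.2,-26,14],"rotation":[0,0,0]}]'
python3 - <<'E'
from plant import *
from h import *
cs={n:camera(n) for n in("side","top")}
for n,c in cs.items(): np.savez(f"{n}3.npz",**c)
a=cs["side"]["frame"][130:280,260:420]
print(proj(cs["side"],[[.592,.008,.145],[.592,.008,.24],[.592,.008,.105]])-[260,130])
cv2.imwrite("pics/c3.png",np.clip(cv2.resize(a,(640,600),interpolation=cv2.INTER_CUBIC)*1.5,0,255).astype(np.uint8)[:,:,::-1])
E
```

```text
time_s: 11.5
ee_pos: [0.5917, 0.0089, 0.2883]
tcp_rot: [-0.455, -3.108, -0.001]
wrist_force: [-0.8, 0.4, -1.8]
gripper_width: 0.0118
gripper_force: 30.0
[[80.41259605 72.79202761]
 [81.99055982 32.87312408]
 [79.80158683 88.22152506]]
```

View pics/c3.png

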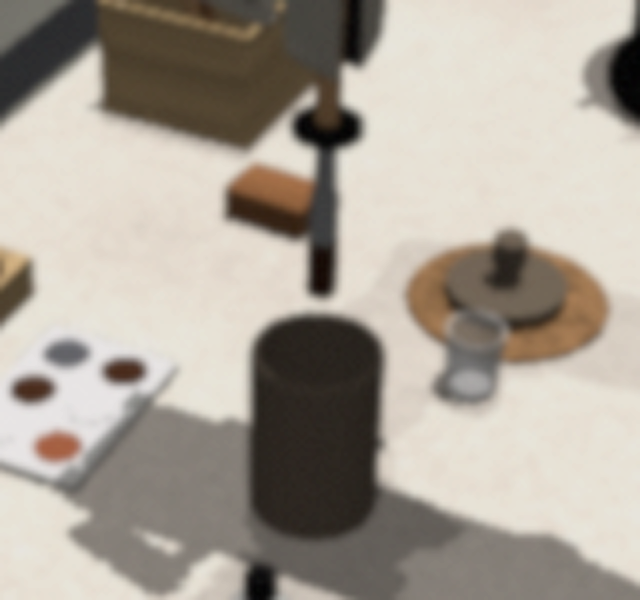

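The brush hangs upright over the pot. Its tip at crop (320,292) matches the predicted (321,291), and the rim centre is at (317,352).

```bash
python3 -m handwheel '[{"hand":0.8,"offset":[0,0,-2],"rotation":[0,0,0]},{"hand":0.8,"offset":[0,0,-4],"rotation":[0,0,0]},{"hand":0.8,"offset":[0,0,-6],"rotation":[0,0,0]},{"hand":0.8,"offset":[0,0,-7.5],"rotation":[0,0,0]},{"hand":0.8,"offset":[0,0,-8.5],"rotation":[0,0,0]},{"hand":0.8,"offset":[0,0,-8.5],"rotation":[0,0,0]},{"hand":0.8,"offset":[0,0,-8.5],"rotation":[0,0,0]}]'
python3 - <<'E'
from plant import *
import numpy as np
for i in range(4): camera("side"); print(np.round(get_state()["wrist_force"],2))
E
python3 -m handwheel '[{"hand":0.8,"offset":[0,0,-0.3],"rotation":[0,0,0]},{"hand":0.8,"offset":[0,0,-0.6],"rotation":[0,0,0]},{"hand":0.8,"offset":[0,0,-0.6],"rotation":[0,0,0]}]'
```

```text
time_s: 12.3
ee_pos: [0.5921, 0.0081, 0.2037]
tcp_rot: [0.456, 3.108, 0.0]
wrist_force: [0.5, 0.6, -0.5]
gripper_width: 0.0122
gripper_force: 30.0
[ 0.83  0.46 -0.55]
[ 0.33  0.13 -0.29]
[-0.9  -0.1  -0.61]
[ 0.65 -0.59 -0.97]
time_s: 12.8
ee_pos: [0.5915, 0.0076, 0.1968]
tcp_rot: [-0.457, -3.107, 0.0]
wrist_force: [0.1, -0.3, -0.3]
gripper_width: 0.0124
gripper_force: 30.0
```

```bash
for i in 1; do python3 -m handwheel '[{"hand":0.8,"offset":[0,0,-0.3],"rotation":[0,0,0]},{"hand":0.8,"offset":[0,0,-0.4],"rotation":[0,0,0]},{"hand":0.8,"offset":[0,0,-0.4],"rotation":[0,0,0]}]'; done | grep -E "ee_pos|wrist"; python3 -m handwheel '[{"hand":0.8,"offset":[0,0,-0.3],"rotation":[0,0,0]},{"hand":0.8,"offset":[0,0,-0.4],"rotation":[0,0,0]},{"hand":0.8,"offset":[0,0,-0.4],"rotation":[0,0,0]}]' | grep -E "ee_pos|wrist"
```

```text
ee_pos: [0.5917, 0.0076, 0.193]
wrist_force: [0.3, -0.3, -1.1]
ee_pos: [0.5917, 0.0076, 0.189]
wrist_force: [0.5, 0.6, -0.0]
```

```bash
python3 -m handwheel '[{"hand":0.8,"offset":[0,0,-0.3],"rotation":[0,0,0]},{"hand":0.8,"offset":[0,0,-0.4],"rotation":[0,0,0]},{"hand":0.8,"offset":[0,0,-0.4],"rotation":[0,0,0]}]' | grep -E "ee_pos|wrist"; python3 -m handwheel '[{"hand":0.8,"offset":[0,0,-0.3],"rotation":[0,0,0]},{"hand":0.8,"offset":[0,0,-0.4],"rotation":[0,0,0]},{"hand":0.8,"offset":[0,0,-0.4],"rotation":[0,0,0]}]' | grep -E "ee_pos|wrist"
```

```text
ee_pos: [0.5917, 0.0076, 0.185]
wrist_force: [-0.1, 0.0, -0.9]
ee_pos: [0.5917, 0.0076, 0.181]
wrist_force: [-1.2, 0.2, -1.7]
```

```bash
python3 -m handwheel '[{"hand":0.8,"offset":[0,0,-0.3],"rotation":[0,0,0]},{"hand":0.8,"offset":[0,0,-0.4],"rotation":[0,0,0]},{"hand":0.8,"offset":[0,0,-0.4],"rotation":[0,0,0]}]' | grep -E "ee_pos|wrist"; python3 -m handwheel '[{"hand":0.8,"offset":[0,0,-0.3],"rotation":[0,0,0]},{"hand":0.8,"offset":[0,0,-0.4],"rotation":[0,0,0]},{"hand":0.8,"offset":[0,0,-0.4],"rotation":[0,0,0]}]' | grep -E "ee_pos|wrist"
```

```text
ee_pos: [0.5917, 0.0076, 0.177]
wrist_force: [-0.1, -0.5, -0.3]
ee_pos: [0.5917, 0.0076, 0.173]
wrist_force: [0.3, -0.4, -0.6]
```

```bash
python3 -m handwheel '[{"hand":0.8,"offset":[0,0,-0.3],"rotation":[0,0,0]},{"hand":0.8,"offset":[0,0,-0.4],"rotation":[0,0,0]},{"hand":0.8,"offset":[0,0,-0.4],"rotation":[0,0,0]}]' | grep -E "ee_pos|wrist"; python3 -m handwheel '[{"hand":0.8,"offset":[0,0,-0.3],"rotation":[0,0,0]},{"hand":0.8,"offset":[0,0,-0.4],"rotation":[0,0,0]},{"hand":0.8,"offset":[0,0,-0.4],"rotation":[0,0,0]}]' | grep -E "ee_pos|wrist"
```

```text
ee_pos: [0.5917, 0.0076, 0.169]
wrist_force: [-0.4, 0.2, -0.9]
ee_pos: [0.5917, 0.0076, 0.165]
wrist_force: [-0.5, 0.1, -0.9]
```

```bash
python3 -m handwheel '[{"hand":0.8,"offset":[0,0,-0.3],"rotation":[0,0,0]},{"hand":0.8,"offset":[0,0,-0.3],"rotation":[0,0,0]}]' | grep -E "ee_pos|wrist"; python3 -m handwheel '[{"hand":0.8,"offset":[0,0,-0.2],"rotation":[0,0,0]},{"hand":0.8,"offset":[0,0,-0.3],"rotation":[0,0,0]},{"hand":0.8,"offset":[0,0,-0.3],"rotation":[0,0,0]}]' | grep -E "ee_pos|wrist"
```

```text
ee_pos: [0.5916, 0.0076, 0.1619]
wrist_force: [-0.4, 0.3, -1.1]
ee_pos: [0.5918, 0.0076, 0.1592]
wrist_force: [0.3, 0.2, -0.3]
```

```bash
python3 -m handwheel '[{"hand":0.8,"offset":[0,0,-0.2],"rotation":[0,0,0]},{"hand":0.8,"offset":[0,0,-0.2],"rotation":[0,0,0]}]' | grep -E "ee_pos|wrist"; python3 -m handwheel '[{"hand":0.8,"offset":[0,0,-0.2],"rotation":[0,0,0]},{"hand":0.8,"offset":[0,0,-0.2],"rotation":[0,0,0]},{"hand":0.8,"offset":[0,0,-0.2],"rotation":[0,0,0]}]' | grep -E "ee_pos|wrist"
```

```text
ee_pos: [0.5919, 0.0076, 0.1572]
wrist_force: [-0.3, -0.0, 1.2]
ee_pos: [0.5919, 0.0076, 0.1553]
wrist_force: [-0.9, 0.6, 1.9]
```

Contact: the strainer is low, with the bristles touching at TCP z of about 0.159. First press, aiming for about 4 N.

```bash
python3 -m handwheel '[{"hand":0.8,"offset":[0,0,-0.2],"rotation":[0,0,0]},{"hand":0.8,"offset":[0,0,-0.4],"rotation":[0,0,0]},{"hand":0.8,"offset":[0,0,-0.4],"rotation":[0,0,0]},{"hand":0.8,"offset":[0,0,-0.4],"rotation":[0,0,0]},{"hand":0.8,"offset":[0,0,-0.4],"rotation":[0,0,0]}]' ; python3 -m handwheel '[{"hand":0.8,"offset":[0,0,0],"rotation":[0,0,0]},{"hand":0.8,"offset":[0,0,0],"rotation":[0,0,0]}]'
```

```text
time_s: 16.7
ee_pos: [0.592, 0.0075, 0.1514]
tcp_rot: [0.457, 3.108, 0.0]
wrist_force: [-0.4, 0.1, 4.1]
gripper_width: 0.012
gripper_force: 30.0
time_s: 16.9
ee_pos: [0.5919, 0.0076, 0.1513]
tcp_rot: [0.457, 3.108, 0.0]
wrist_force: [-0.2, 0.3, 4.3]
gripper_width: 0.0119
gripper_force: 30.0
```

```bash
python3 -m handwheel '[{"hand":0.8,"offset":[0,0,1.5],"rotation":[0,0,0]},{"hand":0.8,"offset":[0,0,4],"rotation":[0,0,0]},{"hand":0.8,"offset":[0,0,7],"rotation":[0,0,0]},{"hand":0.8,"offset":[0,0,8.9],"rotation":[0,0,0]},{"hand":0.8,"offset":[0,0,8.9],"rotation":[0,0,0]},{"hand":0.8,"offset":[0,0,8.9],"rotation":[0,0,0]}]'; python3 -m handwheel '[{"hand":0.8,"offset":[0,0,-2.5],"rotation":[0,0,0]},{"hand":0.8,"offset":[0,0,-5],"rotation":[0,0,0]},{"hand":0.8,"offset":[0,0,-7],"rotation":[0,0,0]},{"hand":0.8,"offset":[0,0,-8],"rotation":[0,0,0]},{"hand":0.8,"offset":[0,0,-8.4],"rotation":[0,0,0]},{"hand":0.8,"offset":[0,0,-8.7],"rotation":[0,0,0]},{"hand":0.8,"offset":[0,0,-8.9],"rotation":[0,0,0]},{"hand":0.8,"offset":[0,0,-8.9],"rotation":[0,0,0]},{"hand":0.8,"offset":[0,0,-8.9],"rotation":[0,0,0]},{"hand":0.8,"offset":[0,0,-8.9],"rotation":[0,0,0]},{"hand":0.8,"offset":[0,0,-8.9],"rotation":[0,0,0]}]'
```

```text
time_s: 17.5
ee_pos: [0.5914, 0.0077, 0.2395]
tcp_rot: [-0.456, -3.108, 0.0]
wrist_force: [0.0, 0.0, -1.2]
gripper_width: 0.0121
gripper_force: 30.0
time_s: 18.6
ee_pos: [0.592, 0.0075, 0.1516]
tcp_rot: [0.457, 3.108, 0.0]
wrist_force: [-2.6, -0.3, 3.8]
gripper_width: 0.012
gripper_force: 30.0
```

Second press holds at about 4.4 N. Now I draw up, press a third time, and draw up again.

```bash
python3 -m handwheel '[{"hand":0.8,"offset":[0,0,0],"rotation":[0,0,0]},{"hand":0.8,"offset":[0,0,1.5],"rotation":[0,0,0]},{"hand":0.8,"offset":[0,0,4],"rotation":[0,0,0]},{"hand":0.8,"offset":[0,0,7],"rotation":[0,0,0]},{"hand":0.8,"offset":[0,0,8.9],"rotation":[0,0,0]},{"hand":0.8,"offset":[0,0,8.9],"rotation":[0,0,0]},{"hand":0.8,"offset":[0,0,8.9],"rotation":[0,0,0]}]'; python3 -m handwheel '[{"hand":0.8,"offset":[0,0,-2.5],"rotation":[0,0,0]},{"hand":0.8,"offset":[0,0,-5],"rotation":[0,0,0]},{"hand":0.8,"offset":[0,0,-7],"rotation":[0,0,0]},{"hand":0.8,"offset":[0,0,-8],"rotation":[0,0,0]},{"hand":0.8,"offset":[0,0,-8.4],"rotation":[0,0,0]},{"hand":0.8,"offset":[0,0,-8.7],"rotation":[0,0,0]},{"hand":0.8,"offset":[0,0,-8.9],"rotation":[0,0,0]},{"hand":0.8,"offset":[0,0,-8.9],"rotation":[0,0,0]},{"hand":0.8,"offset":[0,0,-8.9],"rotation":[0,0,0]},{"hand":0.8,"offset":[0,0,-8.9],"rotation":[0,0,0]},{"hand":0.8,"offset":[0,0,-8.9],"rotation":[0,0,0]},{"hand":0.8,"offset":[0,0,-8.9],"rotation":[0,0,0]}]'
```

```text
time_s: 19.3
ee_pos: [0.5922, 0.0078, 0.2399]
tcp_rot: [0.456, 3.107, 0.001]
wrist_force: [-0.4, -0.3, -1.1]
gripper_width: 0.0124
gripper_force: 30.0
time_s: 20.5
ee_pos: [0.5919, 0.0076, 0.1514]
tcp_rot: [0.457, 3.108, 0.0]
wrist_force: [-3.0, 0.2, 4.6]
gripper_width: 0.0119
gripper_force: 30.0
```

```bash
python3 -m handwheel '[{"hand":0.8,"offset":[0,0,1.5],"rotation":[0,0,0]},{"hand":0.8,"offset":[0,0,4],"rotation":[0,0,0]},{"hand":0.8,"offset":[0,0,7],"rotation":[0,0,0]},{"hand":0.8,"offset":[0,0,8.9],"rotation":[0,0,0]},{"hand":0.8,"offset":[0,0,8.9],"rotation":[0,0,0]},{"hand":0.8,"offset":[0,0,8.9],"rotation":[0,0,0]},{"hand":0.8,"offset":[0,0,11.5],"rotation":[0,0,0]},{"hand":0.8,"offset":[0,0,13.7],"rotation":[0,0,0]},{"hand":0.8,"offset":[0,0,13.7],"rotation":[0,0,0]}]'
```

```text
time_s: 21.4
ee_pos: [0.593, 0.0075, 0.2896]
tcp_rot: [0.457, 3.105, 0.001]
wrist_force: [0.8, -0.6, -0.7]
gripper_width: 0.0123
gripper_force: 30.0
```

```bash
python3 -m handwheel '[{"hand":0.8,"offset":[-0.3,2,0],"rotation":[0,0,0]},{"hand":0.8,"offset":[-0.7,5,0],"rotation":[0,0,0]},{"hand":0.8,"offset":[-1,8,0],"rotation":[0,0,0]},{"hand":0.8,"offset":[-1.4,11,0],"rotation":[0,0,0]},{"hand":0.8,"offset":[-1.8,14,0],"rotation":[0,0,0]},{"hand":0.8,"offset":[-2.2,17,0],"rotation":[0,0,0]},{"hand":0.8,"offset":[-2.5,20,0],"rotation":[0,0,0]},{"hand":0.8,"offset":[-2.8,23,0],"rotation":[0,0,0]},{"hand":0.8,"offset":[-3.1,25,0],"rotation":[0,0,0]},{"hand":0.8,"offset":[-3.2,26,0],"rotation":[0,0,0]},{"hand":0.8,"offset":[-3.2,26,0],"rotation":[0,0,0]},{"hand":0.8,"offset":[-3.2,26,0],"rotation":[0,0,0]}]'
python3 - <<'E'
from plant import *
from h import *
c=camera("side"); np.savez("side4.npz",**c)
e=np.array(get_state()["ee_pos"])
print(proj(c,[e-[0,0,.143],e-[0,0,.143-.098],[.5595,.2675,.1]])-[230,200],(proj(c,[e-[0,0,.143],e-[0,0,.143-.098],[.5595,.2675,.1]])-[230,200])*4)
a=c["frame"][200:350,230:380]
cv2.imwrite("pics/c4.png",np.clip(cv2.resize(a,(600,600),interpolation=cv2.INTER_CUBIC)*1.5,0,255).astype(np.uint8)[:,:,::-1])
E
```

```text
time_s: 22.6
ee_pos: [0.5601, 0.2661, 0.2875]
tcp_rot: [-0.459, -3.108, 0.002]
wrist_force: [0.1, 0.4, -0.7]
gripper_width: 0.0121
gripper_force: 30.0
[[ 61.21318595  86.05447947]
 [ 59.24905259  41.59208209]
 [ 61.88423999 105.03371011]] [[244.85274379 344.21791786]
 [236.99621037 166.36832835]
 [247.53695994 420.13484043]]
```

View pics/c4.png

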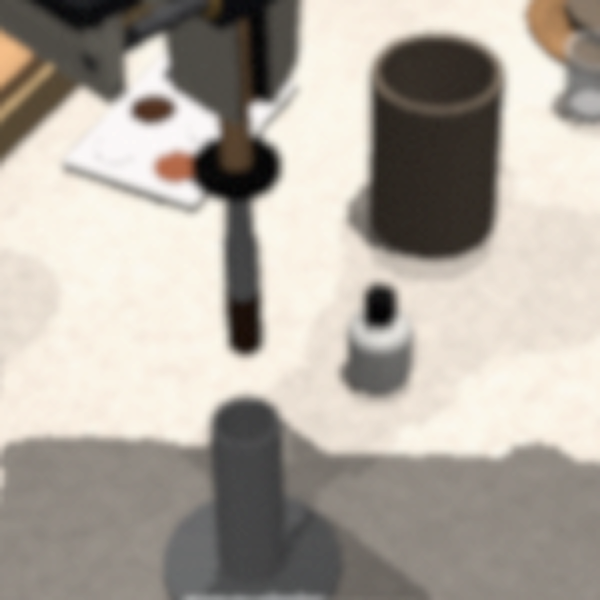

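The side crop shows the tip at (246,348) and the tube mouth at (247,422), in line with the predicted (245,344) and (248,420). The brush is upright above the tube, so I lower it.

```bash
python3 -m handwheel '[{"hand":0.8,"offset":[0,0,-2],"rotation":[0,0,0]},{"hand":0.8,"offset":[0,0,-3.5],"rotation":[0,0,0]},{"hand":0.8,"offset":[0,0,-4.5],"rotation":[0,0,0]},{"hand":0.8,"offset":[0,0,-5.5],"rotation":[0,0,0]},{"hand":0.8,"offset":[0,0,-6],"rotation":[0,0,0]},{"hand":0.8,"offset":[0,0,-6],"rotation":[0,0,0]}]' | grep -E "ee_p|wrist"
```

```text
ee_pos: [0.5597, 0.2672, 0.2277]
wrist_force: [0.3, 1.0, -1.2]
```

```bash
python3 -m handwheel '[{"hand":0.8,"offset":[0,0,-2],"rotation":[0,0,0]},{"hand":0.8,"offset":[0,0,-4],"rotation":[0,0,0]},{"hand":0.8,"offset":[0,0,-6],"rotation":[0,0,0]},{"hand":0.8,"offset":[0,0,-7.2],"rotation":[0,0,0]},{"hand":0.8,"offset":[0,0,-7.7],"rotation":[0,0,0]},{"hand":0.8,"offset":[0,0,-7.7],"rotation":[0,0,0]}]' | grep -E "ee_p|wrist"; python3 -m handwheel '[{"hand":0.8,"offset":[0,0,-0.1],"rotation":[0,0,0]},{"hand":0.8,"offset":[0,0,-0.2],"rotation":[0,0,0]},{"hand":0.8,"offset":[0,0,-0.2],"rotation":[0,0,0]}]' | grep -E "ee_p|wrist"
```

```text
ee_pos: [0.5599, 0.2676, 0.1512]
wrist_force: [0.0, 0.1, -0.7]
ee_pos: [0.5601, 0.2677, 0.1498]
wrist_force: [0.6, -0.0, 0.5]
```

```bash
python3 -m handwheel '[{"hand":0.8,"offset":[0,0,-0.1],"rotation":[0,0,0]},{"hand":0.8,"offset":[0,0,-0.1],"rotation":[0,0,0]}]' | grep -E "ee_p|wrist"; python3 -m handwheel '[{"hand":0.8,"offset":[0,0,-0.05],"rotation":[0,0,0]},{"hand":0.8,"offset":[0,0,-0.05],"rotation":[0,0,0]}]' | grep -E "ee_p|wrist"
```

```text
ee_pos: [0.56, 0.2677, 0.1485]
wrist_force: [-0.4, 0.3, 0.3]
ee_pos: [0.56, 0.2677, 0.1479]
wrist_force: [0.7, -0.8, 1.1]
```

```bash
python3 -m handwheel '[{"hand":1.6,"offset":[0,0,0],"rotation":[0,0,0]},{"hand":3,"offset":[0,0,0],"rotation":[0,0,0]},{"hand":4.5,"offset":[0,0,0],"rotation":[0,0,0]},{"hand":4.5,"offset":[0,0,0],"rotation":[0,0,0]},{"hand":4.5,"offset":[0,0,0],"rotation":[0,0,0]},{"hand":4.5,"offset":[0,0,2],"rotation":[0,0,0]},{"hand":4.5,"offset":[0,0,5],"rotation":[0,0,0]},{"hand":4.5,"offset":[0,0,9],"rotation":[0,0,0]},{"hand":4.5,"offset":[0,0,13],"rotation":[0,0,0]},{"hand":4.5,"offset":[0,0,13],"rotation":[0,0,0]},{"hand":4.5,"offset":[0,0,13],"rotation":[0,0,0]},{"hand":4.5,"offset":[0,0,13],"rotation":[0,0,0]},{"hand":4.5,"offset":[0,0,13],"rotation":[0,0,0]}]'
python3 - <<'E'
from plant import *
from h import *
c=camera("side")
a=c["frame"][165:375,240:440]
cv2.imwrite("pics/c5.png",np.clip(cv2.resize(a,(571,600),interpolation=cv2.INTER_CUBIC)*1.5,0,255).astype(np.uint8)[:,:,::-1])
E
```

```text
time_s: 25.85
ee_pos: [0.5592, 0.2673, 0.2763]
tcp_rot: [-0.456, -3.106, 0.002]
wrist_force: [-0.2, 0.1, 0.3]
gripper_width: 0.0451
gripper_force: 0.0
```

View pics/c5.png

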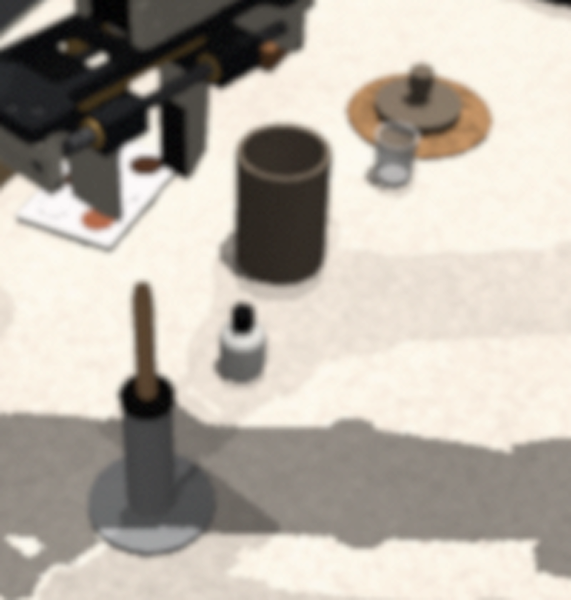

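The brush hangs by its collar at crop (147,395), as at the start. The lid lies on the mat at (418,105), the pot is in place at (283,200), and the gripper is clear.

```bash
python3 -c "
from plant import *
print(job_done())"
```

```text
the job is handed in; nothing more can be done
None
```

The job is handed in at about 26 s: the lid is on the mat, the strainer was pressed three times at about 4 to 5 N, and the brush hangs back in its stand; `job_done()` returned no verdict, so the result isn't confirmed.

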